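# Tighten the scoring-blade arbor nut with the click wrench

### The job

Fit the ring of the click-type torque wrench fully down over the nut on the saw-blade arbor, and tighten the nut clockwise until the wrench clicks over; stop at the click, do not drive the handle on to its stop or bear down hard on the nut. Then take the wrench off without forcing it or slackening the nut, and lay it down flat on the table, clear of the arbor and not dropped. Leave the other things lying where they are.

Things in the scene. Friction and masses are not known exactly. Their poses are not given: they have to be found in the camera images.
- wrench: ring head of the click-type torque wrench (0.36 kg in all), lying flat at the start: steel, 47 mm outside, 16 mm high, with a through hexagon hole 31.6 mm across flats. Origin: centre of the ring on its underside; z up; the handle is on the -x side, 258 mm to its end. Opposing corners of the hole lie on the x axis. Balances at x = -100 mm
- wrench_hinge (a point): break-over hinge pin (axis upright) at x = -38 mm, 10 mm above the ring's underside, in a yoke 21 mm wide. The handle is rigid until the moment about this pin is 0.7 N m clockwise seen from above; then it breaks over clockwise and the resistance falls away (the click: 0.7 - 2.1 q N m at q rad), to a hard stop at 0.26 rad. It springs straight when let go
- wrench_tube (a point): point on the axis of the bare round steel tube of the handle, at x = -100 mm and 10 mm above the ring's underside, a good place to grasp. The tube is 16 mm in diameter and bare from x = -61 to -150 mm. x along the tube towards the ring, z up; turns with the handle
- wrench_grip (a point): middle of the round black grip, on its axis, 201 mm behind the ring's centre; grip 20 mm in diameter, 100 mm long. Axes as the head's while the handle is straight; they turn with the handle when it breaks over
- nut_top (a point): centre of the top face of the arbor's steel hexagon nut: 30 mm across flats, 18 mm high, top edge chamfered 2 mm (4 at the corners). z up, x through a corner, turning with it. A shaft end 18 mm thick stands 7 mm above it. Clockwise from above tightens, with 0.12 N m of drag; it starts slack, an unknown 0.2 to 0.6 rad before it comes up tight
- washer_top (a point): shaft axis at the top of the washer (45 mm in diameter) under the nut, 59.5 mm above the table, 18 mm below the nut's top face: the ring's underside lies here when it is fully home; fitted, the ring has 0.8 mm of side play all round and about 0.1 rad of turning play either way on the nut, and jams if lifted off tilted or under load
- arbor: bench holder, bolted down, with a small saw-blade arbor upright in it: base 124 x 104 x 14 mm, black lock-pin knob out to 73 mm at 25 mm height, toothed blade 120 mm in diameter lying level at 36 to 39 mm height, flange 72 mm in diameter above it up to 57 mm, then washer and nut. Origin: centre of the underside, below the shaft; z up
- pliers: pliers with dipped handles, 56 x 176 x 13 mm, lying near the right edge of the table; a bystander. Origin: centre of its underside
- spare_nut_a: loose hexagon nut, 23 mm across flats, 11 mm high, lying on the table beside the arbor; a bystander. Origin: centre of its underside
- spare_nut_b: loose hexagon nut, 21 mm across flats, 11 mm high, on the table beside the arbor; a bystander. Origin: centre of its underside
Things that resemble listed ones, but are neither listed nor needed, are in the scene too. There is more than one size of the arbor; the one meant has the size given above.

How it is judged:
On the way, in this order (a step that is already met when the one before it is completed fails the run):
1. the ring of the wrench is fully down over the nut (horizontal distance between wrench and nut_top below 0.004 m and z of wrench in the frame of nut_top below -0.0145 m and angle between wrench's own z axis and vertical below 0.12 rad), for 0.2 s.
2. with the ring on the nut, the nut comes up tight and the wrench breaks over (clicks) (horizontal distance between wrench and nut_top below 0.004 m and z of wrench in the frame of nut_top below -0.0145 m and angle between the x axis of nut_top and the x axis of arbor, either way round below 0.1 rad and angle between the x axis of wrench and the x axis of wrench_grip, either way round above 0.06 rad), for 0.05 s.
At the end, for the whole second after the job is handed in: Nut still tight (turned back less than 0.18 rad); wrench straight, flat and still on the table (ring underside within 6 mm of it, tilt below 0.06 rad), ring centre over 100 mm and grip middle over 85 mm from the arbor axis (angle between the x axis of nut_top and the x axis of arbor, either way round below 0.1 rad and angle between the x axis of wrench and the x axis of wrench_grip, either way round below 0.04 rad and height (world z) of wrench below 0.006 m and angle between wrench's own z axis and vertical below 0.06 rad and horizontal distance between wrench and nut_top above 0.1 m and horizontal distance between wrench_grip and nut_top above 0.085 m and linear speed of wrench below 0.02 m/s); the robot touches nothing.
It fails at once if the handle is driven on past the click, more than 0.2 rad of break-over (its stop is at 0.26) (angle between the x axis of wrench and the x axis of wrench_grip, either way round above 0.2 rad).
It fails at once if the wrench is pressed or dragged on the nut or arbor with more than 40 N while its ring is not down over the nut (contact force between wrench and arbor above 40 N and not (z of wrench in the frame of nut_top below -0.0145 m)).
It fails at once if the wrench is dropped (moves faster than 0.6 m/s with no finger on it) (linear speed of wrench above 0.6 m/s and contact force between the fingers and wrench below 0.5 N).
It fails at once if one of the other loose things is moved more than 20 mm (distance of any of pliers, spare_nut_a, spare_nut_b from where it was at the start of the episode above 0.02 m).
It also fails if it takes over 72 s, if anything falls off the work surface, if the arm or the gripper's body presses on something with over 40 N, if the wrist force passes 120 N, or if a joint passes its speed limit or range.

### The arm

A 7-joint arm with a two-finger parallel gripper is mounted at the origin on the work surface; the furniture and walls round the work are solid. World frame = base frame: x ahead of the robot, y to its left, z up, the work surface at z = 0. Lengths are in m, angles in rad, forces in N, time in s.
With the tool pointing down it reaches from about 0.425 to 0.8 m from the base axis. Payload 8.3 kg.
Tool frame: the origin (TCP) lies between the finger pads; the fingertips stand 25 mm ahead of it and the grasp point (between the pads) lies 6 mm ahead of it; z points along the fingers, y is the line along which they close (so a half turn about z gives the same grasp; the last joint's range is limited). The gripper opens to 85 mm and grips with 20 to 120 N. Pads are 22 mm wide; open, the fingers measure 114 mm over their backs; the gripper's body (76 mm by 85 mm) begins 54 mm behind the grasp point. The pads swing forward as they close: fully open they stand 13 mm farther back than shut.
Start: joints at [1.286, 0.383, 0.016, 1.37, -0.006, 1.388, -0.046], TCP at [0.138, -0.61, 0.256] pointing down, gripper open.
Joint ranges: [-2.95, 2.95], [-0.25, 2.06], [-1.52, 1.56], [0.18, 2.33], [-1.44, 4.58], [0.02, 2.06], [-3.01, 3.01]. Speed limits (rad/s): [2.39, 2.39, 3.01, 3.01, 3.14, 3.14, 3.14].

### API

Orientations are given as [roll, pitch, yaw] about the fixed x, y, z axes, in that order (R = Rz(yaw) Ry(pitch) Rx(roll)).
In Python, from plant import robot, grab_frame, camera_params gives the robot as it stands. Calls block until the motion is done:
- robot.move_ptp(position, orientation): joint-space move of the TCP to a pose.
- robot.move_linear(position, attitude=None, rate=0.15): straight line of the TCP; attitude=None keeps the orientation; rate is the mean speed in m/s.
- robot.movej(angles): joint-space move.
- robot.open_jaws() and robot.grab(strength=None): open the fingers fully, or close them until they stop; strength is the grip in N (None keeps the last).
- robot.hold(seconds).
- robot.ik(position, orientation): joint angles nearest the present ones, or None.
- grab_frame(name): name is "side" or "top"; returns the picture (384x512x3 uint8, red, green, blue); there is no depth.
- camera_params(name): a dict with "K" (3x3 intrinsics, pixels), "rvec" (rotation vector, rad) and "tvec" (3), from world to camera coordinates, as OpenCV has them. Camera axes: x right, y down, z forward; pixel columns grow to the right and rows downward; lengths in m; the calibration is good to about 2 mm. A picture is of the moment at which its call begins. camera_params takes no time and is no camera call.
A pose or a line that the arm cannot do raises robot.IKError and nothing moves.
- robot.job_done(): hands the job in; it is judged then, once.
Readings, each from a call of its own:
- robot.read_time_s(): time.
- robot.read_joint_pos(): joint angles.
- robot.read_joint_vel(): joint speeds.
- robot.read_tau(): joint torques, N m.
- robot.read_position(): TCP position.
- robot.read_tool_rot(): TCP orientation.
- robot.read_contact_force(): force on the tool from outside, world axes, zero at the start.
- robot.read_torque(): the same for the moment, N m.
- robot.read_finger_gap(): finger opening in m.
- robot.read_grip_force(): force on a finger pad.
Only numpy, scipy, OpenCV 4.12 (cv2) and the standard library are available. Lean on these libraries where they do the work, as an engineer would, in place of code of your own. Each camera call takes 0.05 s, during which the arm holds its last target. There are 200 camera calls.

## Working session

There is one attempt and no reset: what is moved stays moved. The work goes in short steps, each a Python script; the robot and the scene stay as the last script left them, time stands still between calls to the robot, and variables do not carry over. Pictures are saved under pics/ and viewed, at most 10 in all, crops included, and the job is handed in when it is done.

```bash
ls; mkdir -p pics; python3 - <<'E'
from plant import robot, grab_frame, camera_params
import cv2
for n in("top","side"):
    im=grab_frame(n); cv2.imwrite(f"pics/{n}0.png",cv2.resize(im[:,:,::-1],None,fx=1.5,fy=1.5,interpolation=cv2.INTER_CUBIC))
    print(camera_params(n))
print(robot.read_time_s(),robot.read_tool_rot(),robot.read_position())
E
```

```text
pics
{'K': array([[395.15720014,   0.        , 257.69939543],
       [  0.        , 395.15720014, 195.03655617],
       [  0.        ,   0.        ,   1.        ]]), 'rvec': array([ 2.1394312 , -2.20353377,  0.08304369]), 'tvec': array([-0.07884382,  0.44965573,  1.05755269])}
{'K': array([[481.79769756,   0.        , 257.9128211 ],
       [  0.        , 481.79769756, 194.23043395],
       [  0.        ,   0.        ,   1.        ]]), 'rvec': array([ 0.77479852, -2.55296158,  1.17112656]), 'tvec': array([0.33541004, 0.26628644, 1.01279389])}
0.1 [-3.13980582e+00 -1.03554237e-05  2.21916949e-01] [ 0.13747022 -0.60926434  0.25537597]
```

View pics/top0.png

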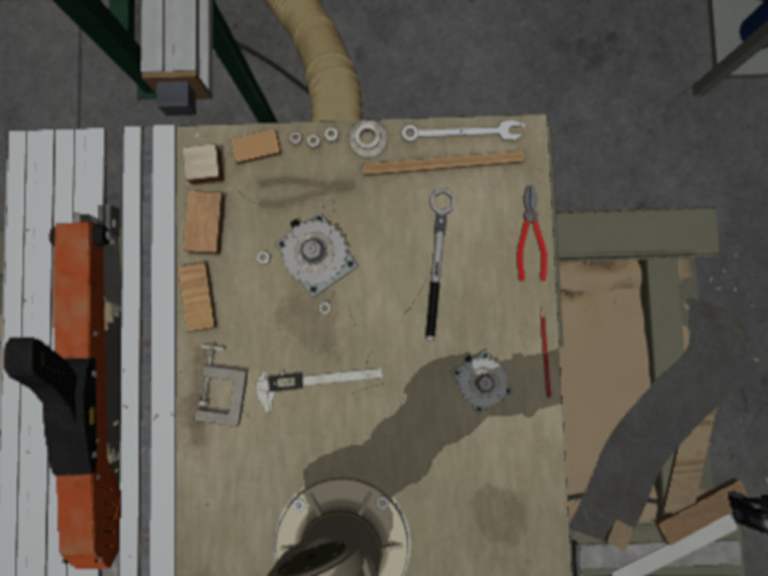

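View pics/side0.png

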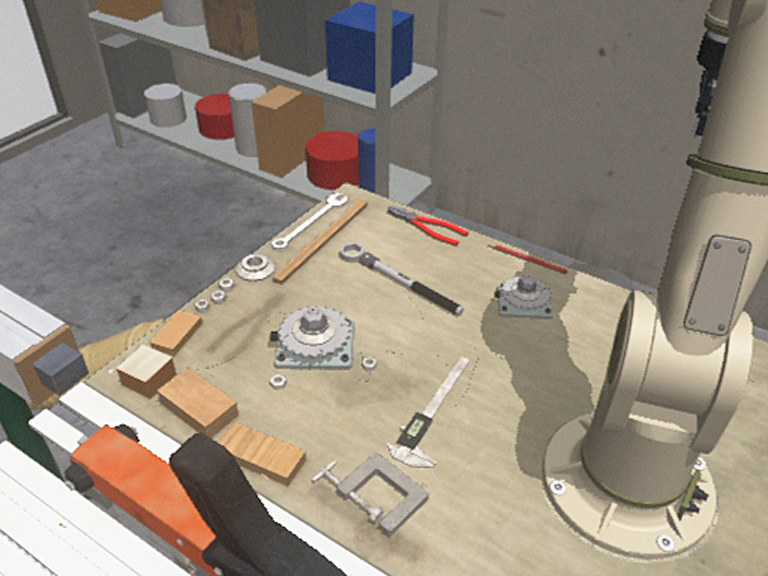

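The top view shows the large arbor with its shaft near (315,250), the wrench ring at (441,201) with its grip end at (431,337), spare nuts at (263,257) and (325,308), and the pliers at right. The small arbor at (484,381) is the decoy. Next I'll rectify close-ups.

```bash
cat > h.py <<'E'
from plant import robot, grab_frame, camera_params
import cv2, numpy as np
def cam(n):
    c=camera_params(n); R,_=cv2.Rodrigues(c["rvec"]); return c["K"],R,np.array(c["tvec"])
def proj(n,P):
    K,R,t=cam(n); q=(K@(R@np.atleast_2d(P).T+t[:,None])).T; return q[:,:2]/q[:,2:]
def back(n,uv,z):
    K,R,t=cam(n); d=R.T@np.linalg.solve(K,[uv[0],uv[1],1]); o=-R.T@t
    return o+d*(z-o[2])/d[2]
def rect(n,im,c,z,half,px=400):
    """metric ortho view of plane z: up=+x, left=+y"""
    g=np.float32([[half,half],[half,-half],[-half,-half],[-half,half]])+np.float32(c)
    src=np.float32(proj(n,np.c_[g,np.full(4,z)]))
    H=cv2.getPerspectiveTransform(src,np.float32([[0,0],[px,0],[px,px],[0,px]]))
    o=cv2.warpPerspective(im,H,(px,px),flags=cv2.INTER_CUBIC)
    for k in range(0,px,px//8): o[k,::8]=(0,255,0); o[::8,k]=(0,255,0)
    return o[:,:,::-1]
def rot(yaw): return [np.pi,0,yaw]
E
python3 - <<'E'
from h import *
s=1.5
print("shaft",back("top",(313/s,248/s),.0845),back("side",(314/s,312/s),.0845))
print("ring",back("top",(441.5/s,201/s),.016),back("side",(350/s,253/s),.016))
print("end",back("top",(431/s,337/s),.01),back("side",(461/s,309/s),.01))
for p,t,sd in(("nutA",(263,257),(278,381)),("nutB",(325,308),(370,363)),("plier",(531,235),(428,226))): print(p,back("top",np.array(t)/s,.006),back("side",np.array(sd)/s,.006))
T=grab_frame("top");S=grab_frame("side")
c=back("top",(313/s,248/s),.0845)[:2]; w=back("top",(441.5/s,201/s),.016)[:2]
print(c,w)
a=np.vstack([np.hstack([rect(n,i,p,z,h,300) for p,z,h in((c,.0775,.04),(w,.016,.04))]) for n,i in(("top",T),("side",S))])
cv2.imwrite("pics/r1.png",a)
E
```

```text
shaft [0.52207659 0.03148905 0.0845    ] [0.51614423 0.03836599 0.0845    ]
ring [ 0.61379533 -0.19828038  0.016     ] [ 0.61002213 -0.18794349  0.016     ]
end [ 0.36441478 -0.17043603  0.01      ] [ 0.36160677 -0.17424662  0.01      ]
nutA [0.52125838 0.13496624 0.006     ] [0.52028656 0.13197902 0.006     ]
nutB [0.42321096 0.0218735  0.006     ] [0.42236447 0.01872078 0.006     ]
plier [ 0.5470236  -0.36201492  0.006     ] [ 0.53952989 -0.35898185  0.006     ]
[0.52207659 0.03148905] [ 0.61379533 -0.19828038]
```

View pics/r1.png

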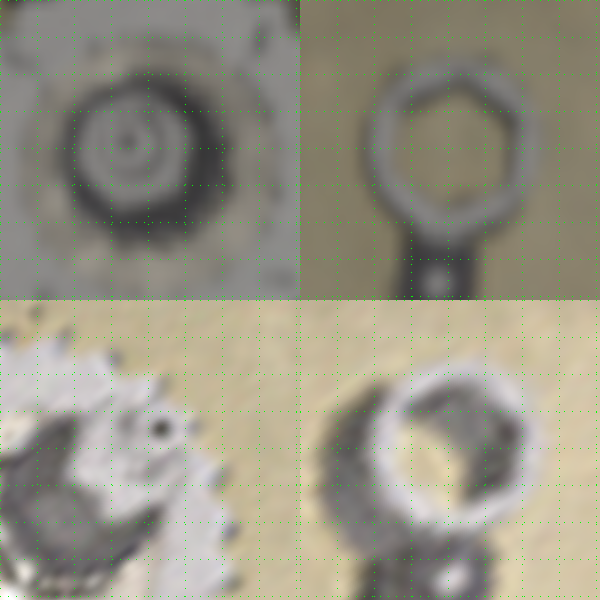

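The rectified crops put the ring centre at about (0.614, -0.199) in both cameras. The nut is less clear, so I'll overlay models on enlarged crops.

```bash
cat >> h.py <<'E'
def circ(c,r,z,n=72,a0=0):
    a=np.linspace(0,2*np.pi,n,endpoint=False)+a0
    return np.c_[c[0]+r*np.cos(a),c[1]+r*np.sin(a),np.full(n,z)]
def overlay(n,im,c3,polys,f=7,w=400,hh=300):
    u0=proj(n,c3)[0]-np.array([w,hh])/2/f
    M=np.float32([[f,0,-u0[0]*f],[0,f,-u0[1]*f]])
    o=cv2.warpAffine(im,M,(w,hh),flags=cv2.INTER_CUBIC)[:,:,::-1].copy()
    p=o.copy()
    for P,col in polys: cv2.polylines(p,[np.int32(np.round((proj(n,P)-u0)*f))],True,col,1,cv2.LINE_AA)
    return np.hstack([o,p])
E
python3 - <<'E'
from h import *
c=(.522,.0345)
pol=[(circ(c,.06,.039),(0,0,255)),(circ(c,.036,.057),(0,255,255)),(circ(c,.009,.0845),(0,255,0)),(circ(c,.0173,.0775,6),(255,0,0)),(circ(c,.0225,.0595),(255,0,255))]
cv2.imwrite("pics/o1.png",np.vstack([overlay(n,grab_frame(n),(*c,.065),pol,f) for n,f in(("top",7),("side",7))]))
E
```

```text
(no output)
```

View pics/o1.png

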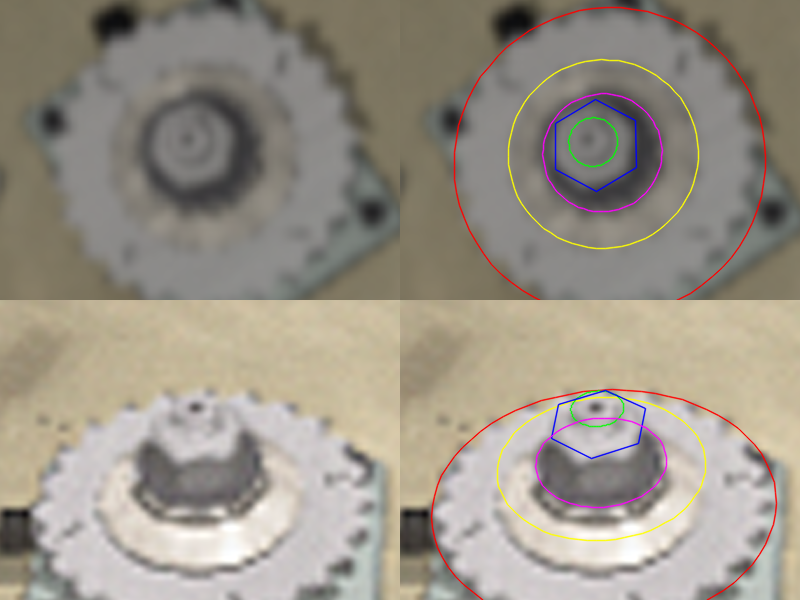

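The overlay agrees in both views: nut centre near (0.5225, 0.035) and corners at about 0 mod 60°. The arbor's x axis is at about 36°, so the slack is about 0.42 rad. I'll fit with the wrench at yaw of about 120°, which puts the handle over clear table. IK check first, then the grasp.

```bash
python3 - <<'E'
from h import *
N=np.array([.5225,.035])
print("q",robot.read_joint_pos())
for k in(0,np.pi,-np.pi):
    g=robot.ik([.5146,-.188,.029],rot(-.108+k)); print(k,None if g is None else np.round(g,2))
    for y in(2.094,1.75,1.4):
        p=N-.1*np.array([np.cos(y),np.sin(y)])
        for kk in (0,):
            a=robot.ik([*p,.09],rot(y+k)); print("  ",y,None if a is None else np.round(a,2))
E
```

```text
q [ 1.28609105  0.38371414  0.01636349  1.37041842 -0.0062967   1.38821825
 -0.04651073]
0 [ 0.56  0.47 -0.33  1.82  0.19  0.88 -1.54]
   2.094 [ 0.56  0.51 -0.68  1.69  0.36  1.07  0.29]
   1.75 [ 0.6   0.44 -0.67  1.78  0.31  1.03 -0.01]
   1.4 [ 0.63  0.37 -0.68  1.87  0.27  1.   -0.33]
3.141592653589793 [ 0.77  0.52 -0.6   1.81  0.36  0.92  1.47]
   2.094 [ 0.36  0.45 -0.42  1.7   0.21  1.03 -2.74]
   1.75 [-0.88  0.81  1.36  1.84 -0.84  1.23 -2.22]
   1.4 [ 1.04  0.66 -1.28  1.85  0.69  1.17  2.49]
-3.141592653589793 [ 0.77  0.52 -0.6   1.81  0.36  0.92  1.47]
   2.094 [ 0.36  0.45 -0.42  1.7   0.21  1.03 -2.74]
   1.75 [-0.88  0.81  1.36  1.84 -0.84  1.23 -2.22]
   1.4 [ 1.04  0.66 -1.28  1.85  0.69  1.17  2.49]
```

```bash
python3 - <<'E'
from h import *
c=(.5228,.0353)
ims=[]
S=np.mean([grab_frame("side") for _ in range(4)],0).astype(np.uint8)
for y in(-10,0,10):
    a=np.deg2rad(y)
    ims.append(overlay("side",S,(*c,.068),[(circ(c,.0173,.0735,6,a),(255,0,0)),(circ(c,.0173,.0595,6,a),(0,0,255)),(circ(c,.009,.0845),(0,255,0))],12,400,200))
cv2.imwrite("pics/o2.png",np.vstack(ims))
E
```

```text
(no output)
```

View pics/o2.png

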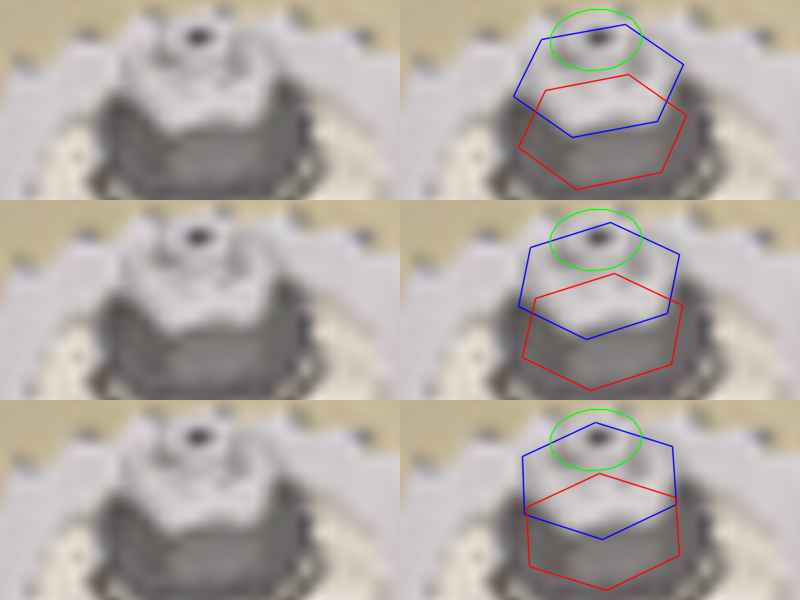

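The observed corner positions fit a nut yaw of about -9° best, so the slack is about 0.26 rad. I'll fit at a wrench yaw of about 111°. Grasping now.

```bash
python3 - <<'E'
from h import *
p=[.5146,-.188]
robot.open_jaws()
robot.move_ptp([*p,.15],rot(-.108)); 
robot.move_linear([*p,.029],rate=.1)
f0=robot.read_contact_force()
robot.grab(80)
print(f0,robot.read_finger_gap(),robot.read_grip_force(),robot.read_position(),robot.read_contact_force())
robot.move_linear([*p,.17],rate=.1); robot.hold(.3)
print(robot.read_finger_gap(),robot.read_contact_force(),robot.read_torque(),robot.read_time_s(),robot.read_position(),robot.read_tool_rot())
N=np.array([.5225,.035]);y=1.937
d=np.array([np.cos(y),np.sin(y)])
robot.move_ptp([*(N-.1*d),.15],rot(y)); robot.hold(.3)
print(robot.read_position(),robot.read_tool_rot(),robot.read_contact_force(),robot.read_time_s())
z=.15-.020-.010  # expected ring underside
P=robot.read_position(); y=robot.read_tool_rot()[2]; c=np.array(P[:2])+.1*np.array([np.cos(y),np.sin(y)])
print(c,z)
T,S=grab_frame("top"),grab_frame("side")
cv2.imwrite("pics/t2.png",T[:,:,::-1]);cv2.imwrite("pics/s2.png",S[:,:,::-1])
e=c-.258*np.array([np.cos(y),np.sin(y)])
pol=[(circ(c,.0235,z+.016),(0,255,0)),(circ(c,.01824,z+.016,6,y),(255,0,0)),(np.array([[*c,z+.016],[*e,z+.01]]),(0,0,255))]
cv2.imwrite("pics/o3.png",np.vstack([overlay(n,i,(*c,z),pol,6) for n,i in(("top",T),("side",S))]))
E
```

```text
[-0.61322496  0.31740077  0.03394387] 0.013130952395042268 78.16792488098145 [ 0.51463419 -0.18815502  0.02936875] [-1.33141128  0.47912738  6.3745024 ]
0.012778123402394311 [ 0.44366049 -0.62318634 -3.49379739] [ 0.01049468  0.07617284 -0.01307202] 6.6667 [ 0.51451159 -0.18798013  0.16976351] [-3.14145486e+00  3.95492318e-04 -1.07999895e-01]
[ 0.55828471 -0.05858441  0.15002155] [-3.14153561e+00  1.53255361e-04  1.93637472e+00] [ 0.31563767  0.53011583 -3.6829618 ] 8.4333
[0.52253576 0.0348073 ] 0.12000000000000001
```

View pics/o3.png

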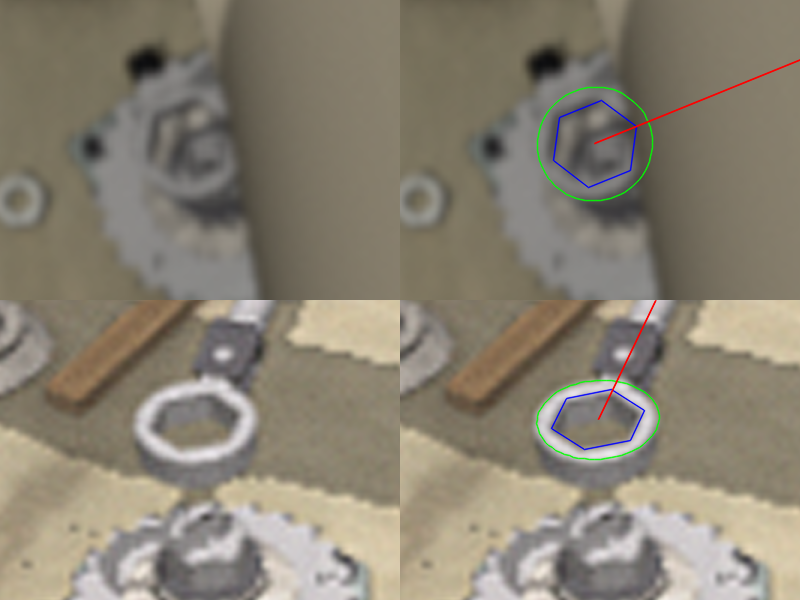

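Held level; the ring lies within about 0.5 px of the prediction in both views: (195,422) in the side view, (192,145) in the top view. Comparing it with the nut gives N≈(0.524, 0.0355). Guarded descent next.

```bash
cat >> h.py <<'E'
def go(c,y,z,rate=.03):
    robot.move_linear([c[0]-.1*np.cos(y),c[1]-.1*np.sin(y),z],rot(y),rate=rate)
def F(): return np.array(robot.read_contact_force())
def moment(c,y,r):
    """moment on the tool (z) about the point r m behind the ring centre along the handle"""
    P=np.array(robot.read_position())[:2]; f=F(); h=np.array(c)-r*np.array([np.cos(y),np.sin(y)])
    a=P-h; return robot.read_torque()[2]+a[0]*f[1]-a[1]*f[0]
E
python3 - <<'E'
from h import *
N=np.array([.524,.0355]);y=1.937
go(N,y,.116,.08); robot.hold(.3); b=F(); print(b,robot.read_torque())
for z in np.arange(.112,.0885,-.001):
    go(N,y,z,.02); robot.hold(.05); f=F()-b
    print(round(z,4),np.round(f,1),round(robot.read_position()[2],4))
    if abs(f[2])>8 or np.hypot(*f[:2])>10: break
print(robot.read_torque(),robot.read_time_s())
E
```

```text
[ 0.06403317 -0.65612989 -3.73693102] [-0.04793669 -0.0456397   0.02247821]
0.112 [-0.6  0.8 -0.5] 0.1119
0.111 [ 0.2  0.2 -0.8] 0.111
0.11 [-0.6  1.  -0.1] 0.11
0.109 [-0.2  1.2 -0.5] 0.1089
0.108 [-0.4  0.6 -0.1] 0.108
0.107 [ 0.2  1.8 -0.7] 0.1069
0.106 [-0.   0.8  0.6] 0.106
0.105 [-0.4  0.4  1.4] 0.105
0.104 [-0.7 -0.   2. ] 0.104
0.103 [-0.7 -0.9  3.7] 0.1031
0.102 [-0.7  0.1  4.9] 0.1021
0.101 [-0.1 -1.   5.4] 0.1011
0.1 [-0.1 -1.8  6.5] 0.1002
0.099 [-0.6 -2.2  7.2] 0.0992
0.098 [ 3.3 -3.1  3. ] 0.0979
0.097 [ 2.8 -3.6  3.7] 0.0971
0.096 [ 5.8 -8.2 -0.8] 0.0958
[-1.91660054 -1.43139045 -0.30275218] 14.6083
```

Contact began near z=0.106, then the ring popped partway down at 0.098 with a side load along the handle. I'll look before pressing further.

```bash
python3 - <<'E'
from h import *
N=np.array([.524,.0355]);y=1.937
z=robot.read_position()[2]-.0294
T,S=grab_frame("top"),grab_frame("side")
cv2.imwrite("pics/s3.png",S[:,:,::-1])
t=y
pol=[(circ(N,.0235,z+.016),(0,255,0)),(circ(N,.0235,z),(0,255,0)),(circ(N,.009,.0845),(255,0,0)),(circ(N,.06,.039),(0,0,255))]
cv2.imwrite("pics/o4.png",np.vstack([overlay(n,i,(*N,z),pol,f) for n,i,f in(("top",T,7),("side",S,7))]))
E
```

```text
(no output)
```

View pics/o4.png

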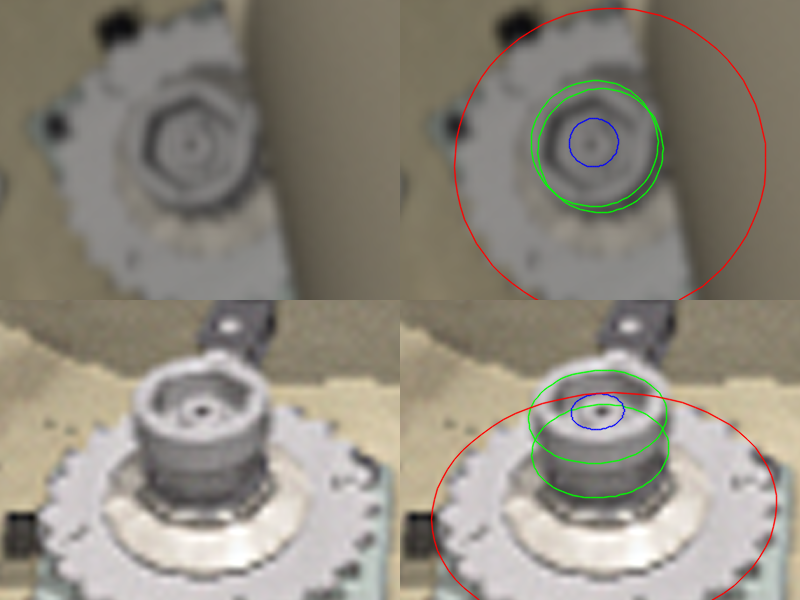

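The ring sits about 8 mm high in the side view (ring top centre at (200,400), expected row 417), so it rests on the chamfer with the handle tilted in the grip. I'll lift to the earlier pose and match against the earlier picture to measure any slip in the grip.

```bash
cat >> h.py <<'E'
def shift(n,ref,im,P,r=14,s=5):
    """sub-pixel shift of the patch of ref round world point P in im"""
    u=np.round(proj(n,P)[0]).astype(int); 
    t=ref[u[1]-r:u[1]+r,u[0]-r:u[0]+r]; w=im[u[1]-r-s:u[1]+r+s,u[0]-r-s:u[0]+r+s]
    f=8; t,w=[cv2.resize(np.ascontiguousarray(a),None,fx=f,fy=f,interpolation=cv2.INTER_CUBIC) for a in(t,w)]
    m=cv2.matchTemplate(w,t,cv2.TM_CCOEFF_NORMED); _,v,_,l=cv2.minMaxLoc(m); return (np.array(l)/f-s).round(2),round(v,3)
E
python3 - <<'E'
from h import *
N=np.array([.524,.0355]);y=1.937
go(N,y,.125,.06); robot.grab(120)
c=np.array([.5225,.035]); go(c,y,.15,.06); robot.hold(.3)
print(F(),robot.read_torque(),robot.read_finger_gap())
S=grab_frame("side");T=grab_frame("top"); cv2.imwrite("pics/s4.png",S[:,:,::-1])
s2=cv2.imread("pics/s2.png")[:,:,::-1];t2=cv2.imread("pics/t2.png")[:,:,::-1]
print(shift("side",s2,S,(*c,.128)),shift("top",t2,T,(*c,.128),10))
h=c-.045*np.array([np.cos(y),np.sin(y)]); print(shift("side",s2,S,(*h,.13),8))
a=proj("side",[(*c,.128),(*c,.138),(c[0]+.01,c[1],.128),(c[0],c[1]+.01,.128)]); print(a-a[0])
E
```

```text
[ 0.02507233 -0.94349398 -4.69131898] [-0.04824159 -0.010486   -0.03971075] 0.01124808937703467
(array([ 1.25, -2.12]), 0.804) (array([-0.38,  0.75]), 0.879)
(array([ 1.12, -1.5 ]), 0.859)
[[ 0.          0.        ]
 [-0.24279686 -3.27821974]
 [-3.39074099 -1.57489681]
 [-2.67197316  2.3311125 ]]
```

The wrench slipped about 0.08 rad ring-up in the pads. I'll level it by pitching the tool and re-measure.

```bash
cat >> h.py <<'E'
def gop(c,y,z,p,rate=.03,y2=None):
    """ring (level wrench) at c, yaw y, underside z; tool pitched p to undo grip slip"""
    x=-.1+.0194*np.sin(p)
    robot.move_linear([c[0]+x*np.cos(y),c[1]+x*np.sin(y),z+.010+.0194*np.cos(p)],[np.pi,p,y],rate=rate)
E
python3 - <<'E'
from h import *
y=1.937;c=np.array([.5225,.035])
s2=cv2.imread("pics/s2.png")[:,:,::-1];t2=cv2.imread("pics/t2.png")[:,:,::-1]
for p in(.06,.08,.10):
    gop(c,y,.1206,p); robot.hold(.2)
    S=grab_frame("side");T=grab_frame("top")
    h=c-.045*np.array([np.cos(y),np.sin(y)])
    print(p,shift("side",s2,S,(*c,.128)),shift("side",s2,S,(*h,.13),8),shift("top",t2,T,(*c,.128),10))
cv2.imwrite("pics/s5.png",S[:,:,::-1])
print(proj("top",[(*c,.128),(c[0]+.01,c[1],.128),(c[0],c[1]+.01,.128)])-proj("top",[(*c,.128)]),robot.read_time_s())
E
```

```text
0.06 (array([ 1.12, -0.5 ]), 0.855) (array([ 0.88, -0.25]), 0.85) (array([-4.75,  5.  ]), 0.296)
0.08 (array([1.  , 0.38]), 0.838) (array([0.75, 0.38]), 0.836) (array([-5.,  5.]), 0.112)
0.1 (array([1.12, 1.  ]), 0.795) (array([0.75, 0.88]), 0.815) (array([-5.,  5.]), -0.415)
[[ 0.00000000e+00  5.68434189e-14]
 [-7.01110864e-02 -3.99914000e+00]
 [-4.04154821e+00  1.24304826e-01]] 18.175
```

Levelled at p≈0.08. The ring now sits about 2.7 mm off towards -x of the command. I'll probe for the fit with light contact around the corrected position.

```bash
cat >> h.py <<'E'
def probe(c,y,p,b,z0=.0795,zs=(.0755,.0735,.0715),lim=4.):
    gop(c,y,z0,p,.05)
    for z in zs:
        gop(c,y,z,p,.03); f=F()-b
        if f[2]>lim or np.hypot(f[0],f[1])>8: break
    return z,f.round(1)
E
python3 - <<'E'
from h import *
y=1.937;p=.08
N=np.array([.5258,.0355])
gop(N,y,.083,p,.06); robot.hold(.3); b=F(); print(b)
t0=robot.read_time_s()
for dx,dy in((0,0),(.0015,0),(-.0015,0),(0,.0015),(0,-.0015)):
    z,f=probe(N+[dx,dy],y,p,b); print(dx,dy,z,f,round(robot.read_torque()[2],2),round(robot.read_time_s()-t0,2))
    if z<.072 and f[2]<3: break
gop(N if f[2]>4 else N+[dx,dy],y,.0795 if f[2]>4 else z,p)
E
```

```text
[-0.63584329 -0.89531105 -4.72119881]
0 0 0.0715 [ 1.6 -1.3  4.7] -0.01 1.03
0.0015 0 0.0715 [ 0.3 -0.9  4.5] 0.04 2.13
-0.0015 0 0.0735 [1.2 0.9 4.2] 0.03 2.99
0 0.0015 0.0735 [0.5 0.6 4.4] 0.03 3.8
0 -0.0015 0.0715 [ 3.6 -0.7  2.9] -0.11 4.87
```

```bash
python3 - <<'E'
from h import *
y=1.937;p=.08
N=np.array([.5258,.0355]); b=np.array([-.6,-.9,-4.7])
t0=robot.read_time_s(); print(t0)
for dx,dy in((.0012,-.0015),(.0012,-.003),(.0027,-.0015),(0.0027,-.003)):
    z,f=probe(N+[dx,dy],y,p,b,.0785,(.0735,.0715,.0695)); print(dx,dy,z,f,round(robot.read_torque()[2],2),round(robot.read_time_s()-t0,2))
    if z<.070 and f[2]<3: break
S=grab_frame("side");T=grab_frame("top")
z=robot.read_position()[2]-.0294
cv2.imwrite("pics/o5.png",np.vstack([overlay(n,i,(.523,.036,.07),[(circ((.5232,.0364),.009,.0845),(255,0,0)),(circ((.5232,.0364),.0235,z+.016),(0,255,0))],8) for n,i in(("top",T),("side",S))]))
E
```

```text
24.3667
0.0012 -0.0015 0.0695 [ 1.8 -3.1  5. ] 0.13 1.11
0.0012 -0.003 0.0695 [0.1 1.6 0.2] -0.02 2.26
```

View pics/o5.png

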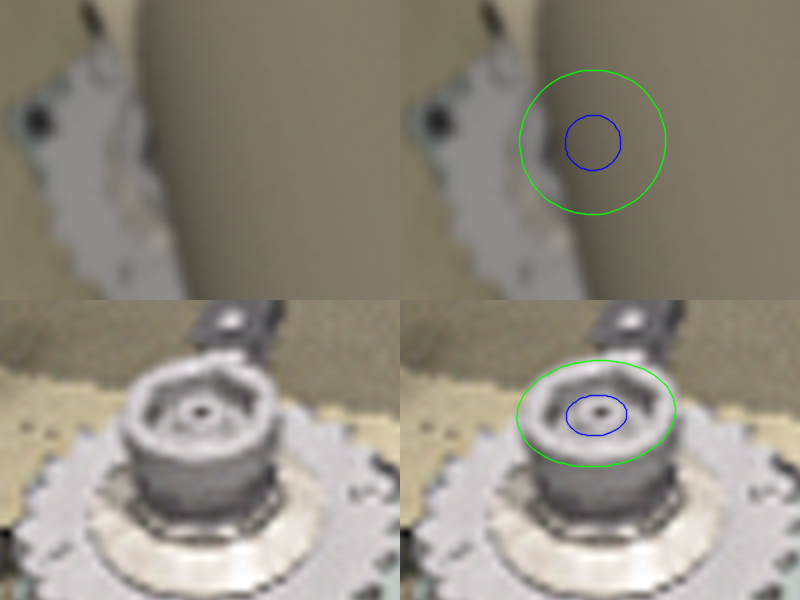

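At offset (+1.2, -3) mm the force vanishes at z=0.0695, and the side view shows the ring at (200,410) seated over the nut. Continuing down with compliant steps.

```bash
python3 - <<'E'
from h import *
y=1.937;p=.08
c=np.array([.5258,.0355])+[.0012,-.003]; b=np.array([-.6,-.9,-4.7])
z=.0695; n=0
while z>.0592 and n<22:
    n+=1; f=F()-b; m=robot.read_torque()[2]
    print(round(z,4),f.round(1),np.round(m,2),(1000*c).round(1))
    s=f[:2]*1e-4; c=c+np.clip(s,-.0006,.0006)
    if f[2]<5: z-=.0015
    elif f[2]>9: z+=.001
    gop(c,y,max(z,.0592),p,.03)
f=F()-b; print(z,f,robot.read_torque(),c,robot.read_position(),robot.read_time_s())
E
```

```text
0.0695 [0.3 1.  1.3] -0.04 [527.   32.5]
0.068 [0.6 0.8 0.7] -0.05 [527.   32.6]
0.0665 [0.5 2.3 0.4] 0.03 [527.1  32.7]
0.065 [0.1 0.3 1.6] 0.03 [527.1  32.9]
0.0635 [0.3 0.5 1.9] 0.04 [527.2  32.9]
0.062 [-0.3 -0.3  2.9] 0.03 [527.2  33. ]
0.0605 [ 0.9 -0.7  4.9] 0.09 [527.2  33. ]
0.059 [-0.72179932 -0.63689425  5.89294306] [-0.02832229  0.39029802  0.11104622] [0.52724472 0.03288867] [ 0.56258218 -0.05909685  0.08859858] 28.475
```

Seated at z≈0.059 with the forces small. Now tightening clockwise about the nut axis, then about the hinge once the moment rises.

```bash
cat > tight.py <<'E'
from h import *
import json
p=.08; y=1.937; c=np.array([.52724,.03289]); C=np.array([.5245,.0330]); b=np.array([-.6,-.9,-4.7]); zz=.0597
u=lambda a:np.array([np.cos(a),np.sin(a)])
R=lambda a:np.array([[np.cos(a),-np.sin(a)],[np.sin(a),np.cos(a)]])
gop(c,y,zz,p); robot.hold(.3); tz0=robot.read_torque()[2]
G=c-.1*u(y); hin=C-.038*u(y)     # grip point, hinge pin
def meas():
    f=F()-b; tz=robot.read_torque()[2]-tz0*0; r=G-hin
    return f,tz,tz+r[0]*f[1]-r[1]*f[0]
f,tz,M0=meas(); print("start",f.round(1),round(tz,2),round(M0,2),robot.read_time_s())
tot=0;after=0;peak=0;path=[(G.tolist(),y)]
while tot<.75:
    on=peak>.35
    st=.012 if on else .025
    piv=hin if on else C
    A=R(-st); G=piv+A@(G-piv); y-=st; tot+=st; after+=st*on
    if not on:
        hin=C+A@(hin-C); G=G+u(y)*np.clip((f[:2]@u(y))*5e-5,-.0002,.0002)
    gop(G+.1*u(y),y,zz,p,.03); path.append((G.tolist(),y))
    f,tz,M=meas(); peak=max(peak,M)
    print(round(tot,3),round(after,3),f.round(1),"rad",round(f[:2]@u(y),1),"tz",round(tz,2),"M",round(M,2))
    if after>.02 and peak>.5 and M<peak-.18: break
    if after>.16: break
    if np.linalg.norm(f)>35: break
json.dump(path,open("path.json","w")); print(robot.read_time_s(),robot.read_position(),robot.read_tool_rot())
cv2.imwrite("pics/s6.png",grab_frame("side")[:,:,::-1])
E
python3 tight.py
```

```text
start [ 0.3 -1.6  4.6] 0.07 0.05 29.025
0.025 0.0 [ 1.  -0.9  0.9] rad -1.2 tz -0.03 M -0.0
0.05 0.0 [0.7 1.2 0.1] rad 0.9 tz -0.0 M 0.07
0.075 0.0 [0.6 1.  0.4] rad 0.8 tz 0.02 M 0.08
0.1 0.0 [0.8 0.5 0.9] rad 0.3 tz -0.03 M 0.03
0.125 0.0 [0.6 1.3 1.2] rad 1.2 tz 0.01 M 0.07
0.15 0.0 [-0.2  0.4  0. ] rad 0.4 tz 0.11 M 0.1
0.175 0.0 [-0.3  0.6  0.8] rad 0.7 tz 0.09 M 0.08
0.2 0.0 [-0.8 -1.   0.8] rad -0.9 tz 0.16 M 0.09
0.225 0.0 [-0.  -2.3  0.5] rad -2.3 tz 0.18 M 0.15
0.25 0.0 [-0.3 -2.3  0.5] rad -2.2 tz 0.13 M 0.09
0.275 0.0 [-0.8 -2.5  0.7] rad -2.4 tz 0.12 M 0.05
0.3 0.0 [-1.1 -2.6  1.1] rad -2.6 tz 0.18 M 0.1
0.325 0.0 [-1.  -2.8  0.7] rad -2.8 tz 0.21 M 0.13
0.35 0.0 [-0.7 -2.2  1.1] rad -2.2 tz 0.23 M 0.17
0.375 0.0 [-0.8 -2.5  1.3] rad -2.5 tz 0.19 M 0.13
0.4 0.0 [-1.8 -2.   0.5] rad -2.0 tz 0.18 M 0.07
0.425 0.0 [-2.  -1.9  0.2] rad -2.1 tz 0.2 M 0.07
0.45 0.0 [-1.9 -0.9  1. ] rad -1.1 tz 0.23 M 0.11
0.475 0.0 [-2.2 -1.4  0.7] rad -1.6 tz 0.22 M 0.08
0.5 0.0 [-2.4 -0.9  0. ] rad -1.2 tz 0.2 M 0.05
0.525 0.0 [-2.3 -1.   1.4] rad -1.3 tz 0.22 M 0.08
0.55 0.0 [-2.7  1.   0.9] rad 0.5 tz 0.28 M 0.11
0.575 0.0 [-0.1 -0.6 -0.2] rad -0.6 tz 0.39 M 0.39
0.587 0.012 [-0.6 -1.3 -0. ] rad -1.4 tz 0.56 M 0.53
0.599 0.024 [-0.7 -1.6  0.6] rad -1.7 tz 0.67 M 0.64
0.611 0.036 [-0.4 -1.2  0.8] rad -1.3 tz 0.69 M 0.69
0.623 0.048 [-0.  -0.9  1.2] rad -0.9 tz 0.66 M 0.68
0.635 0.06 [ 0.5 -1.2  1.1] rad -1.0 tz 0.64 M 0.69
0.647 0.072 [ 1.  -1.5  0.3] rad -1.1 tz 0.54 M 0.62
0.659 0.084 [ 0.9 -1.8  0.6] rad -1.5 tz 0.53 M 0.62
0.671 0.096 [ 1.2 -2.   0.9] rad -1.6 tz 0.53 M 0.64
0.683 0.108 [ 0.5 -2.4  0.2] rad -2.2 tz 0.51 M 0.58
0.695 0.12 [-0.3 -2.2  0.9] rad -2.1 tz 0.49 M 0.51
37.275 [ 0.49861994 -0.06451597  0.08901127] [-3.14147333  0.08016107  1.24176662]
```

The moment peaked at 0.69 N m and fell to 0.51, so the wrench has clicked with q≈0.09 rad. I'll go on by a small margin, hold, unload and lift.

```bash
cat > off.py <<'E'
from h import *
import json
p=.08; C=np.array([.5245,.0330]); b=np.array([-.6,-.9,-4.7]); zz=.0597
u=lambda a:np.array([np.cos(a),np.sin(a)])
R=lambda a:np.array([[np.cos(a),-np.sin(a)],[np.sin(a),np.cos(a)]])
G,y=json.load(open("path.json"))[-1]; G=np.array(G)
hin=C-.038*u(y+.12)
def meas():
    f=F()-b; tz=robot.read_torque()[2]; r=G-hin
    return f,tz,tz+r[0]*f[1]-r[1]*f[0]
def turn(a,piv):
    global G,y
    G=piv+R(a)@(G-piv); y+=a; gop(G+.1*u(y),y,zz,p,.03)
turn(-.02,hin); robot.hold(.15); print("click",meas())
for k in range(5): turn(.028,hin)
print("back",meas())
for k in range(8):
    f,tz,M=meas(); print(k,f.round(1),round(tz,2),round(M,2))
    if M<.06 and tz<.06: break
    turn(.02,C)
turn(.03,C); 
f,tz,M=meas(); print("free",f.round(1),round(tz,2),round(M,2),y,robot.read_time_s())
json.dump((G.tolist(),y),open("g.json","w"))
E
python3 off.py
```

```text
click (array([-1.36805009, -2.75635019,  1.24846697]), np.float64(0.4897165043212872), np.float64(0.45989480335382))
back (array([-1.70647714, -1.99348121,  0.8965869 ]), np.float64(0.3360634724272599), np.float64(0.24940338229040093))
0 [-1.7 -2.   0.9] 0.34 0.25
1 [-2.6 -1.2  0.6] 0.33 0.18
2 [-2.1 -0.   0.8] 0.31 0.18
3 [-2.2  1.3  0.2] 0.25 0.1
4 [-1.5  1.4  0.9] 0.21 0.11
5 [-1.9  2.1  0.1] 0.2 0.08
6 [-1.   2.3  0.7] 0.15 0.09
7 [-1.3  2.2  0.6] 0.15 0.07
free [-2.   2.7  1.6] 0.17 0.06 1.5520000000000023 41.225
```

Unloaded, but I have backed off nearly through the turning play. I'll return to mid-play (y≈1.48) and lift compliantly.

```bash
python3 - <<'E'
from h import *
import json
p=.08; C=np.array([.5245,.0330]); b=np.array([-.6,-.9,-4.7]); z=.0597
u=lambda a:np.array([np.cos(a),np.sin(a)])
R=lambda a:np.array([[np.cos(a),-np.sin(a)],[np.sin(a),np.cos(a)]])
G,y=json.load(open("g.json")); G=np.array(G)
for _ in range(2):
    a=-.036; G=C+R(a)@(G-C); y+=a; gop(G+.1*u(y),y,z,p,.03)
for k in range(24):
    f=F()-b; print(round(z,4),f.round(1),round(robot.read_torque()[2],2))
    G=G+np.clip(f[:2]*1.5e-4,-.0006,.0006)
    if f[2]>-6 and (k>1): z+=.0015
    elif f[2]<-12: z-=.0007
    gop(G+.1*u(y),y,z,p,.03)
    if z>.082: break
json.dump((G.tolist(),y),open("g.json","w")); print(z,F()-b,G,y,robot.read_time_s())
E
```

```text
0.0597 [-1.4  2.4  1.2] 0.24
0.0597 [ 0.1  0.2 -0.1] 0.1
0.0597 [0.1 0.4 0.2] 0.1
0.0612 [ 0.3 -0.   1.3] 0.1
0.0627 [-1.1  0.4  0. ] 0.14
0.0642 [-1.3  0.7  0.1] 0.07
0.0657 [0.3 0.6 0.6] 0.02
0.0672 [0.2 0.3 0.6] 0.04
0.0687 [0.4 0.1 0.8] -0.01
0.0702 [1.  1.2 0. ] -0.03
0.0717 [-0.1  0.6  1.2] 0.07
0.0732 [-0.5 -0.5  0.6] 0.08
0.0747 [1.  0.6 0.4] 0.07
0.0762 [ 1.4 -0.1  0.4] -0.06
0.0777 [0.4 0.3 1.1] 0.03
0.0792 [ 0.8  1.2 -0.5] 0.02
0.0807 [0.3 1.1 1.1] 0.03
0.08220000000000002 [0.45367268 0.74535044 0.11998493] [ 0.51802946 -0.06776182] 1.4800000000000022 46.025
```

Off cleanly with no load. Carrying it back to its original clear spot and laying it down.

```bash
python3 - <<'E'
from h import *
import json
p=.08
G,y=json.load(open("g.json")); G=np.array(G); u=lambda a:np.array([np.cos(a),np.sin(a)])
gop(G+.1*u(y),y,.14,p,.08)
y=-.108; c=np.array([.5146,-.188])+.1*u(y); x=-.1+.0194*np.sin(p)
robot.move_ptp([*(c+x*u(y)),.14+.0294],[np.pi,p,y])
gop(c,y,.012,p,.09); robot.hold(.25); b=F()
for z in np.arange(.005,-.0016,-.001):
    gop(c,y,z,p,.02); f=F()-b; print(round(z,4),f.round(1))
    if f[2]>3: break
print(robot.read_time_s())
S=grab_frame("side");T=grab_frame("top")
cv2.imwrite("pics/f.png",np.vstack([cv2.resize(i[:,:,::-1],(400,300)) for i in(T,S)]))
E
```

```text
0.005 [0.4 0.4 0.1]
0.004 [ 0.   0.6 -0. ]
0.003 [1.  1.3 0.1]
0.002 [1.7 1.  0.6]
0.001 [ 1.4 -0.3  0.8]
0.0 [-1.9  2.   9.2]
51.6083
```

```bash
python3 - <<'E'
from h import *
robot.open_jaws(); robot.hold(.2)
P=robot.read_position(); r=robot.read_tool_rot()
robot.move_linear([P[0],P[1],P[2]+.12],rate=.1); robot.hold(.3)
print(robot.read_finger_gap(),F(),robot.read_time_s())
robot.move_ptp([.35,-.40,.25],rot(-.1)) 
T,S=grab_frame("top"),grab_frame("side")
c=(.614,-.199); N=(.5232,.0364)
pc=[(circ(c,.0235,.016),(0,255,0))]; 
a=np.vstack([overlay("side",S,(.56,-.19,.01),pc,4),overlay("top",T,(.56,-.08,.02),pc+[(circ(N,.009,.0845),(255,0,0))],3)])
cv2.imwrite("pics/f2.png",a); print(robot.read_time_s())
E
```

```text
0.08552462176857964 [-0.17033807  0.28815439 -0.23102296] 54.2667
55.475
```

View pics/f2.png

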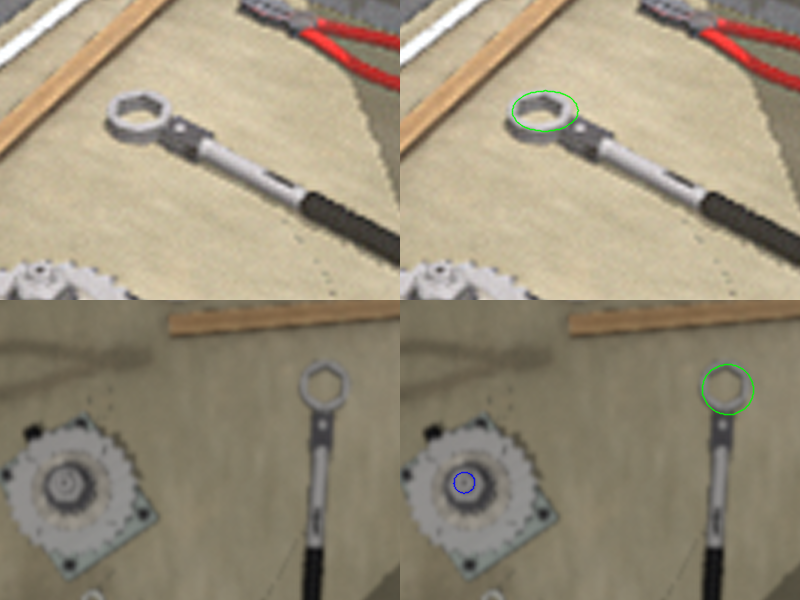

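The wrench lies flat and straight with its ring at (138,118) in the side crop and (323,387) in the top crop, clear of the arbor. Handing in.

```bash
python3 -c "
from plant import robot
print(robot.job_done())"
```

```text
the job is handed in; nothing more can be done
None
```

The job is handed in at about 55 s of the 72 s allowed (no verdict returned): the nut was tightened to the click (moment peaked at 0.69 N m, break-over about 0.11 rad), and the wrench lifted off without load and was laid flat near its starting spot, clear of the arbor.

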